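Load the oil fount into the lantern caddy

ROBOT

A 7-joint arm with a two-finger parallel gripper is mounted at the origin on the work surface. World frame = base frame: x ahead of the robot, y to its left, z up, the work surface at z = 0. Lengths are in m, angles in rad, forces in N, time in s.
With the tool pointing down it reaches from about 0.425 to 0.875 m from the base axis. Payload 4.7 kg.
Tool frame: the origin (TCP) lies between the finger pads; the fingertips stand 19 mm ahead of it and the grasp point (between the pads) is the TCP (ctrl.tip_extent is the distance from the TCP to the fingertips, in m); z points along the fingers, y is the line along which they close (so a half turn about z gives the same grasp; the last joint's range is limited). The gripper opens to 87 mm and grips with 3 to 60 N. Pads are 19 mm wide; open, the fingers measure 117 mm over their backs; the gripper's body (75 mm by 190 mm) begins 51 mm behind the grasp point.
Start: joints at [1.341, 0.321, -0.07, 1.45, 0.023, 1.371, -0.057], TCP at [0.157, -0.631, 0.242] pointing down, gripper open.
Joint ranges: [-2.86, 2.86], [-0.3, 2.09], [-1.38, 1.24], [0.06, 2.45], [-1.56, 4.7], [0.09, 2.05], [-2.69, 2.69]. Speed limits (rad/s): [2.57, 2.57, 3.14, 3.14, 3.14, 3.14, 3.14].

INTERFACE

Orientations are given as a rotation vector (axis times angle).
In Python, from bench import ctrl gives the robot as it stands.
- The arm moves only by the shell command python3 -m crank 'ROWS' [OPENING] [FORCE]. ROWS is JSON, a list of rows, each an object of numbers: "tx", "ty", "tz": the shift along the tool's x, y, z in mm; "turn": the turn about the tool's z in units of 5 degrees (1.0 is 5 degrees). In form: [{"tx": .., "ty": .., "tz": .., "turn": ..}, ...]. A call has 1 to 5 rows; each row is the pose to reach, as a shift and turn from the pose commanded when the call began, along the tool's axes at that moment; what a row does not reach only later rows make up. A row lasts 1/8 s, in which the tool goes at most 62.5 mm and 10.7 degrees, less where a joint would pass 70% of its speed; a pose out of reach is approached as far as the arm can. A call with a gripper value outside its range is refused whole. OPENING is the finger opening in mm, from 0 to 87, set as the call begins (- or left out, the last holds). The fingers move at their own pace and stop on an object; FORCE is the grip in N (left out, the last holds). Time passes only in rows, so rows that repeat a pose let the fingers close. It gives the time, the measured TCP pose, the force, the opening and the grip force at its end, in the units of the state.
- ctrl.get_state(): the state, without advancing time (a new reading comes with each control period).
- ctrl.get_image(name): name is "scene" or "top" or "wrist"; returns (picture, depth): 420x560x3 uint8, red, green, blue; 420x560 float32, m along the optical axis (not along the pixel's ray), 0 where there is no reading.
- ctrl.camera_model(name): a dict with "intrinsics" (3x3 intrinsics, pixels), "dist_coeffs" ([k1, k2, p1, p2, k3] as OpenCV has them; the pictures are not rectified), "origin" and "orientation" of the camera in the world. Camera axes: x right, y down, z forward; pixel columns grow to the right and rows downward; lengths in m; the calibration is good to about 2 mm. A picture is of the moment at which its call begins: read the wrist's pose just before it. camera_model takes no time and is no camera call; for the wrist camera it gives the pose at the moment of the call.
- ctrl.close_job(): hands the job in; it is judged then, once.
Trained networks look in the newest picture that a camera, given by its name, has taken for a name from the list of things; names that differ only in an ending like _2 or _b are one class to them, and where a whole thing is asked for, a point or a joint stands for the part that bears it (a point fixed in the world has none). Each returns a list of dicts, best first, with "confidence" (0 to 1); they miss things now and then, are a little off and sometimes report something else, mostly with a low value. They report only what shows in the picture. A call takes as long as a camera call.
- ctrl.recognise(camera, query): "xyz" ([x, y, z] in m, in world coordinates, good to about 4 mm: the middle of the surface that is visible of it).
- ctrl.mark_of(camera, query): "xyz" ([x, y, z] in m, in world coordinates, good to about 4 mm: a listed point, or the origin of a listed thing).
The state is a dict: "time": time; "joint_positions": joint angles; "qd": joint speeds; "joint_torque": joint torques, N m; "position": TCP position; "tool_rot": TCP orientation; "ft_force": force on the tool from outside, world axes, zero at the start; "torque": the same for the moment, N m; "grip_width": opening from 0.0 (shut) to 1.0 (fully open); "grip_force": force on a finger pad.
Only numpy, scipy, OpenCV 4.12 (cv2) and the standard library are available. Lean on these libraries where they do the work, as an engineer would, in place of code of your own. Each camera call takes 0.05 s, during which the arm holds its last target. There are 200 camera calls.

TASK

Lift the tin caddy off its wooden stand and set it down on the grey felt mat. Then lower the round glass oil fount gently into the caddy's deep empty well and leave it standing there, without dropping it in, knocking it over or disturbing the things around.

Things in the scene. Friction and masses are not known exactly. Their poses are not given: they have to be found in the camera images.
- caddy: loose tin carrying caddy (all sizes in this list in mm), 204 (its x) x 102 (its y), walls 5 thick, rims 90 above its underside, about 0.55 kg; origin at the centre of its underside, z up. A 10 mm divider at its middle carries a wooden handle bar. On its +x side (away from the robot) is one open deep well, inside 92 x 92 and 84 deep; the -x side is filled by a slide rack and takes nothing.
- caddy_handle (a point): centre of the caddy's handle bar, 130 above the caddy's underside and above its centre of mass: a flat bar 14 thick (caddy x), 100 long (caddy y), 22 tall (its top 141 above the underside), open below except for two brass uprights near its ends
- caddy_well (a point): centre of the floor of the caddy's empty well: 51 from the caddy's centre along its +x, 6 above its underside; axes as the caddy's
- stand: fixed low dark wooden stand on which the caddy starts, top 190 x 96, height 45; origin at the centre of its underside
- mat: fixed grey felt mat, 250 (its x) x 150 (its y) x 4 thick; origin at the centre of its underside, on the shelf
- fount: loose opal glass oil fount (empty, about 0.14 kg): round belly of diameter 62 (widest 32 above the foot) on a flat foot of diameter 42, with a slim upright brass neck of diameter 20 from 72 to 113 above the foot; origin at the centre of the foot, z up. It starts on a 5 thick cork coaster.
- fount_neck (a point): point on the fount's axis in the middle of the neck, 95 above the foot: where to grip it
- bracket: bystander: small brass angle bracket with a thumbscrew; origin at its underside
- block: bystander: ivory-coloured celluloid slide binding block, 60 x 36 x 30; origin at its underside
- slide: bystander: square smoked glass slide lying flat, 82 x 82 x 4; origin at its underside
- lens: bystander: brass lens barrel standing up, diameter 52, height 60; origin at its underside
- brush: bystander: dusting brush lying flat, about 200 long
- jar: bystander: small amber jar, diameter 52, height 65; origin at its underside

How it is judged:
On the way, in this order (a step that is already met when the one before it is completed fails the run):
1. the caddy stands upright and flat on the felt mat, its centre within 40 mm of the mat's centre, released and at rest (any yaw) (horizontal distance between caddy and mat below 0.04 m and height (world z) of caddy below 0.008 m and angle between caddy's own z axis and vertical below 0.06 rad and linear speed of caddy below 0.03 m/s and contact force between each of the arm, the fingers and caddy below 0.3 N), for 0.2 s.
2. the fount stands on the floor of the caddy's well, released (x of fount in the frame of caddy_well between -0.027 and 0.027 m and y of fount in the frame of caddy_well between -0.027 and 0.027 m and z of fount in the frame of caddy_well below 0.008 m and angle between fount's own z axis and vertical below 0.25 rad and linear speed of fount below 0.03 m/s and contact force between each of the arm, the fingers and fount below 0.3 N), for 0.2 s.
At the end, for the whole second after the job is handed in: The caddy stands flat on the mat with its centre within 40 mm of the mat's centre, and the fount stands upright (within 14 degrees) with its foot on the floor of the caddy's well, within 27 mm of the well's centre along each of the caddy's axes; both are at rest and the robot touches neither (all of step 1 and all of step 2).
It fails at once if the fount is pressed or knocked against the caddy with more than 20 N (contact force between fount and caddy above 20 N).
It fails at once if the fount moves faster than 0.4 m/s inside the well, as when let fall from more than about 8 mm (x of fount in the frame of caddy_well between -0.046 and 0.046 m and y of fount in the frame of caddy_well between -0.046 and 0.046 m and z of fount in the frame of caddy_well below 0.084 m and linear speed of fount above 0.4 m/s).
It fails at once if the fount is tipped by more than 35 degrees, or the caddy by more than 25 (angle between fount's own z axis and vertical above 0.61 rad or angle between caddy's own z axis and vertical above 0.436 rad).
It fails at once if the caddy is dropped or banged on the mat (over 60 N) (contact force between caddy and mat above 60 N).
It fails at once if a bystander (bracket, binding block, slide, lens barrel, brush or jar) is moved by more than 30 mm (distance of any of bracket, block, slide, lens, brush, jar from where it was at the start of the episode above 0.03 m).
It also fails if it takes over 64 s, if anything falls off the work surface, if the arm or the gripper's body presses on something with over 40 N, if the wrist force passes 120 N, or if a joint passes its speed limit or range.

## Working session

There is one attempt and no reset: what is moved stays moved. The work goes in short steps, Python scripts to look and compute and a shell command to move; the robot and the scene stay as the last step left them, time stands still between calls to the robot, and variables do not carry over. Pictures are saved under pics/ and viewed, at most 10 in all, crops included, and the job is handed in when it is done.

```bash
ls; mkdir -p pics
python3 - <<'E'
from bench import ctrl
import cv2, numpy as np
s=ctrl.get_state(); print({k:np.round(v,3).tolist() for k,v in s.items()})
ims=[]
for c in ("scene","top"):
    p,d=ctrl.get_image(c); cv2.imwrite(f"pics/{c}0.png",p[:,:,::-1]); 
    m=ctrl.camera_model(c); print(c,np.round(m["origin"],3),np.round(m["orientation"],3).tolist())
    for q in ("caddy","caddy_handle","caddy_well","stand","mat","fount","fount_neck","bracket","block","slide","lens","brush","jar"):
        r=ctrl.mark_of(c,q)
        print(c,q,[(np.round(e["xyz"],3).tolist(),round(e["confidence"],2)) for e in r[:2]])
E
```

```text
pics
{'time': 0.0, 'joint_positions': [1.341, 0.322, -0.07, 1.452, 0.023, 1.371, -0.057], 'qd': [-0.002, -0.001, 0.001, 0.0, -0.002, -0.001, 0.001], 'joint_torque': [0.001, -49.129, -0.403, -31.253, -0.064, 0.044, 0.0], 'position': [0.157, -0.63, 0.24], 'tool_rot': [-3.116, -0.382, 0.001], 'ft_force': [-0.523, 0.496, 0.59], 'torque': [0.007, -0.001, 0.038], 'grip_force': 0.0, 'grip_width': 0.999}
scene [ 1.006 -0.67   0.729] [-2.164, -0.617, 0.285]
scene caddy [([0.556, -0.252, 0.043], 0.92), ([0.764, -0.14, 0.0], 0.75)]
scene caddy_handle [([0.556, -0.253, 0.178], 0.57), ([0.573, -0.126, -0.002], 0.42)]
scene caddy_well [([0.606, -0.267, 0.05], 0.91)]
scene stand [([0.551, -0.253, -0.002], 0.69)]
scene mat [([0.511, 0.257, 0.003], 0.85)]
scene fount [([0.538, -0.006, 0.009], 0.58), ([0.554, -0.254, 0.174], 0.4)]
scene fount_neck [([0.54, -0.001, 0.102], 0.84)]
scene bracket [([0.509, 0.254, 0.001], 0.68), ([0.572, 0.128, 0.002], 0.62)]
scene block [([0.572, -0.127, -0.003], 0.75)]
scene slide [([0.528, 0.43, -0.001], 0.6)]
scene lens [([0.772, 0.198, -0.0], 0.77)]
scene brush [([0.762, -0.141, -0.001], 0.63), ([0.569, 0.125, -0.0], 0.19)]
scene jar [([0.561, -0.406, -0.002], 0.67)]
top [0.462 0.007 1.072] [-2.119, 2.138, -0.196]
top caddy [([0.554, -0.254, 0.046], 0.91)]
top caddy_handle [([0.556, -0.255, 0.169], 0.73)]
top caddy_well [([0.606, -0.266, 0.055], 0.63)]
top stand []
top mat [([0.515, 0.254, -0.003], 0.8), ([0.53, -0.008, 0.102], 0.17)]
top fount [([0.536, -0.0, 0.006], 0.71)]
top fount_neck [([0.531, -0.006, 0.098], 0.92)]
top bracket [([0.576, 0.126, 0.0], 0.49)]
top block [([0.571, -0.124, -0.0], 0.92), ([0.554, -0.252, 0.172], 0.37)]
top slide [([0.558, -0.252, 0.172], 0.59), ([0.557, -0.41, -0.002], 0.29)]
top lens [([0.773, 0.192, -0.003], 0.8), ([0.516, 0.255, -0.004], 0.23)]
top brush [([0.765, -0.142, -0.001], 0.94)]
top jar [([0.554, -0.409, -0.001], 0.88)]
```

View pics/top0.png

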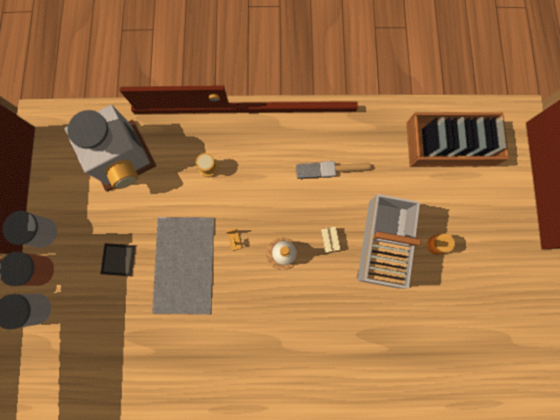

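View pics/scene0.png

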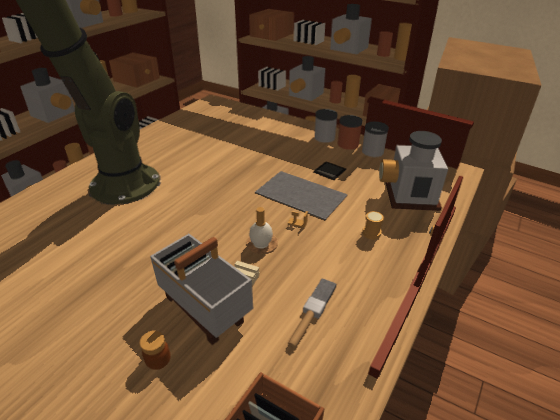

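The top view shows the caddy at about (390,243) px with its empty well up (+x) and its yaw slightly clockwise. The fount is at (285,253), the mat at (184,265), the block at (331,239) and the bracket at (236,240), which matches the network results. The scene view agrees, with the handle at (197,255) and the fount at (261,232).

```bash
cat > h.py <<'E'
import numpy as np, cv2
from scipy.spatial.transform import Rotation as R
from bench import ctrl
def cloud(c):
    m=ctrl.camera_model(c); p,d=ctrl.get_image(c)
    v,u=np.mgrid[:420,:560]
    uv=np.stack([u,v],-1).reshape(-1,1,2).astype(float)
    n=cv2.undistortPoints(uv,np.array(m["intrinsics"]),np.array(m["dist_coeffs"]))[:,0]
    z=d.ravel(); P=np.c_[n*z[:,None],z]
    o=np.array(m["orientation"]); r=R.from_matrix(o) if o.ndim==2 else R.from_rotvec(o)
    W=r.apply(P)+m["origin"]; W[z==0]=np.nan
    return W.reshape(420,560,3),p
def near(W,xy,rad,z0,z1):
    W=W.reshape(-1,3); k=(np.hypot(*(W[:,:2]-xy).T)<rad)&(W[:,2]>z0)&(W[:,2]<z1); return W[k]
def rect(P):
    (c,s,a)=cv2.minAreaRect((P[:,:2]*1000).astype(np.float32)); return np.round(c,1),np.round(s,1),round(a,1)
def tool():
    s=ctrl.get_state(); r=R.from_rotvec(s["tool_rot"]); M=r.as_matrix()
    return np.array(s["position"]),M
def togo(xyz,ydir=None):
    """shift in tool axes mm to world xyz, turn units so tool y is along ydir (deg, mod 180)"""
    p,M=tool(); t=M.T@(np.array(xyz)-p)*1000
    a=np.degrees(np.arctan2(M[1,1],M[0,1])); out=f"tool y yaw {a:.1f} pos {np.round(p,4)} tx,ty,tz {np.round(t,1)}"
    if ydir is not None:
        e=(ydir-a+90)%180-90   # world ccw; tool z down => turn = -e
        out+=f" turn {-e/5:.2f}"
    print(out, "tilt",np.round(M[:,2],3))
E
python3 - <<'E'
from h import *
for c in("top","scene"):
    W,p=cloud(c)
    for n,xy,rad,a,b in(("handle",(.556,-.254),.07,.172,.2),("rim",(.556,-.254),.13,.126,.145),("neck",(.536,-.004),.04,.085,.125),("belly",(.536,-.004),.045,.02,.075)):
        P=near(W,xy,rad,a,b)
        if len(P)>4: print(c,n,len(P),np.round(np.median(P,0),4),P[:,2].max().round(4),*rect(P))
    g=p.reshape(-1,3).astype(int); sat=g.max(1)-g.min(1)
    Q=W.reshape(-1,3); k=(sat<25)&(abs(Q[:,2])<.015)&(np.hypot(Q[:,0]-.513,Q[:,1]-.255)<.16); print("mat",k.sum(),*rect(Q[k]))
p,M=tool(); print(M.round(2))
togo((.556,-.254,.275),-13)
E
```

```text
top handle 322 [ 0.5562 -0.2499  0.1851] 0.1897 [ 557.2 -251. ] [99.4 14.8] 78.6
top rim 1219 [ 0.5292 -0.2457  0.1328] 0.1447 [ 557.3 -251.3] [105.  205.3] 78.8
top neck 61 [ 0.538  -0.0047  0.1174] 0.1215 [538.4  -3.6] [16.3 18.6] 89.2
top belly 380 [ 0.5349 -0.0028  0.06  ] 0.0748 [538.2  -4.5] [57.9 58.5] 89.7
mat 5428 [513.  299.4] [230.  243.8] 89.3
scene handle 435 [ 0.5593 -0.2588  0.1829] 0.1876 [ 557.5 -254.8] [100.5  15.4] 78.6
scene rim 1498 [ 0.5553 -0.2589  0.1324] 0.1449 [ 556.5 -253.7] [105.3 207.7] 78.9
scene neck 111 [ 0.5431 -0.0091  0.1084] 0.1199 [540.7  -5.5] [18.3 17.9] 19.9
scene belly 428 [ 0.5516 -0.0203  0.0528] 0.0749 [545.1 -12.2] [59.5 45.8] 41.9
mat 2291 [513.4 296.9] [233.  249.5] 89.2
[[ 0.97  0.24  0.  ]
 [ 0.24 -0.97 -0.  ]
 [-0.    0.   -1.  ]]
tool y yaw -76.0 pos [ 0.1569 -0.6308  0.2416] tx,ty,tz [ 478.3 -269.3  -33.4] turn -12.61 tilt [ 0. -0. -1.]
```

```bash
python3 -m crank '[{"tx":120,"ty":-67,"tz":-33,"turn":-3},{"tx":240,"ty":-135,"tz":-33,"turn":-6},{"tx":300,"ty":-169,"tz":-33,"turn":-8},{"tx":350,"ty":-197,"tz":-33,"turn":-10},{"tx":400,"ty":-225,"tz":-33,"turn":-11}]' 87 20; python3 -c "
from h import *
togo((.557,-.2525,.275),-11.3)"
```

```text
time: 2.12
position: [0.3839, -0.4164, 0.2704]
tool_rot: [2.603, 1.757, -0.0]
ft_force: [0.6, -1.2, 1.1]
grip_width: 1.001
grip_force: 0.0
tool y yaw -22.0 pos [ 0.3839 -0.4164  0.2704] tx,ty,tz [216.8  99.2  -4.7] turn -2.14 tilt [ 0.001 -0.001 -1.   ]
```

```bash
python3 -m crank '[{"tx":57,"ty":26,"tz":-5,"turn":-1},{"tx":114,"ty":52,"tz":-5,"turn":-2},{"tx":170,"ty":78,"tz":-5,"turn":-2.1},{"tx":217,"ty":99,"tz":-5,"turn":-2.1},{"tx":217,"ty":99,"tz":-5,"turn":-2.1}]' 60
python3 - <<'E'
from h import *
ctrl.get_state()
W,p=cloud("wrist"); cv2.imwrite("pics/w1.png",p[:,:,::-1])
for n,a,b in(("handle",.172,.2),("rim",.126,.145)):
    P=near(W,(.557,-.2525),.12,a,b)
    if len(P)>4: print(n,len(P),np.round(np.median(P,0),4),P[:,2].max().round(4),*rect(P))
togo((.557,-.2525,.175),-11.3)
E
```

```text
time: 2.75
position: [0.5598, -0.2489, 0.2748]
tool_rot: [-2.428, -1.992, -0.005]
ft_force: [0.2, -0.2, 0.1]
grip_width: 0.691
grip_force: 0.0
handle 2443 [ 0.5572 -0.2483  0.1859] 0.1882 [ 556.1 -253.6] [99.1 14. ] 78.9
rim 7947 [ 0.5221 -0.2413  0.1325] 0.145 [ 556.5 -254.2] [103.7 205.2] 79.0
tool y yaw -11.5 pos [ 0.5579 -0.2523  0.2747] tx,ty,tz [-0.5 -0.8 99.7] turn -0.05 tilt [ 0.     0.001 -1.   ]
```

View pics/w1.png

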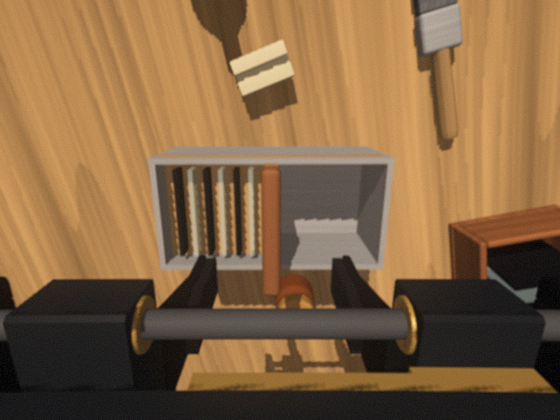

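The wrist view shows the handle bar at column ~271, rows 165–293, between the open fingers and parallel to them. It measures 99x14 mm at z 0.186, as specified. I'll lower the gripper and grip.

```bash
python3 -m crank '[{"tx":-1.5,"ty":-1.3,"tz":40},{"tx":-1.5,"ty":-1.3,"tz":80},{"tx":-1.5,"ty":-1.3,"tz":99},{"tx":-1.5,"ty":-1.3,"tz":99},{"tx":-1.5,"ty":-1.3,"tz":99}]' 40; python3 -m crank '[{"tz":0},{"tz":0},{"tz":0},{"tz":0},{"tz":0}]' 5 45;python3 -m crank '[{"tz":-3},{"tz":-6},{"tz":-10},{"tz":-15},{"tz":-20}]' 5 45; python3 -c "
from h import *
togo((.557,-.2525,.275),-11.3)"
```

```text
tool y yaw -11.5 pos [ 0.5579 -0.2523  0.2747] tx,ty,tz [-0.4 -0.8 -0.3] turn -0.05 tilt [ 0.     0.001 -1.   ]$[0]: bad value
$[0]: bad value
$[0]: bad value
```

```bash
python3 -m crank '[{"tx":-1.5,"ty":-1.3,"tz":40,"turn":0},{"tx":-1.5,"ty":-1.3,"tz":80,"turn":0},{"tx":-1.5,"ty":-1.3,"tz":99,"turn":0},{"tx":-1.5,"ty":-1.3,"tz":99,"turn":0},{"tx":-1.5,"ty":-1.3,"tz":99,"turn":0}]' 40 && python3 -m crank '[{"tx":0,"ty":0,"tz":0,"turn":0},{"tx":0,"ty":0,"tz":0,"turn":0},{"tx":0,"ty":0,"tz":0,"turn":0},{"tx":0,"ty":0,"tz":0,"turn":0},{"tx":0,"ty":0,"tz":0,"turn":0}]' 5 45; python3 -c "
from h import *
togo((.5563,-.2535,.275),-11.3)"
```

```text
time: 3.42
position: [0.5559, -0.2566, 0.1776]
tool_rot: [2.437, 1.979, 0.002]
ft_force: [-0.3, -0.8, 0.4]
grip_width: 0.458
grip_force: 0.0
time: 4.05
position: [0.5555, -0.2561, 0.1762]
tool_rot: [2.437, 1.98, 0.001]
ft_force: [0.8, -0.1, 1.0]
grip_width: 0.155
grip_force: 45.0
tool y yaw -11.8 pos [ 0.5555 -0.2561  0.1762] tx,ty,tz [  2.6   0.4 -98.8] turn -0.10 tilt [ 0.001 -0.001 -1.   ]
```

```bash
python3 -m crank '[{"tx":0,"ty":0,"tz":-4,"turn":0},{"tx":0,"ty":0,"tz":-12,"turn":0},{"tx":0,"ty":0,"tz":-24,"turn":0},{"tx":0,"ty":0,"tz":-40,"turn":0},{"tx":0,"ty":0,"tz":-60,"turn":0}]' && python3 -m crank '[{"tx":0,"ty":0,"tz":-20,"turn":0},{"tx":0,"ty":0,"tz":-40,"turn":0},{"tx":0,"ty":0,"tz":-55,"turn":0},{"tx":0,"ty":0,"tz":-60,"turn":0},{"tx":0,"ty":0,"tz":-60,"turn":0}]'; python3 -c "
from h import *
togo((.513,.255,.295),-1)
W,p=cloud('scene'); cv2.imwrite('pics/s2.png',p[:,:,::-1])"
```

```text
time: 4.68
position: [0.555, -0.2559, 0.2372]
tool_rot: [2.438, 1.981, -0.0]
ft_force: [-0.4, 0.1, -4.0]
grip_width: 0.153
grip_force: 45.0
time: 5.3
position: [0.555, -0.2559, 0.2958]
tool_rot: [-2.438, -1.981, 0.0]
ft_force: [0.4, -0.1, -4.5]
grip_width: 0.153
grip_force: 45.0
tool y yaw -11.8 pos [ 0.555  -0.2559  0.2958] tx,ty,tz [ 491.4 -145.7    0.8] turn -2.16 tilt [-0. -0. -1.]
```

View pics/s2.png

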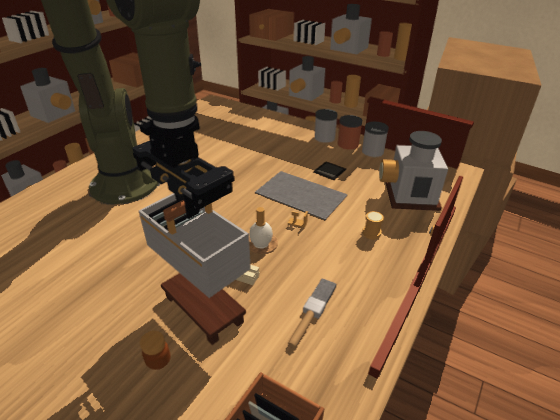

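The scene view shows the caddy hanging level from the gripper at (195,245) px, clear of the stand. The path over the fount is free, since the caddy's underside is at about 0.165 m and the fount's top at 0.118 m.

```bash
python3 -m crank '[{"tx":15,"ty":-4,"tz":0,"turn":0},{"tx":50,"ty":-15,"tz":0,"turn":-0.2},{"tx":95,"ty":-28,"tz":0,"turn":-0.5},{"tx":140,"ty":-42,"tz":0,"turn":-0.9},{"tx":185,"ty":-55,"tz":0,"turn":-1.2}]' && python3 -m crank '[{"tx":47,"ty":-8,"tz":0,"turn":-0.3},{"tx":94,"ty":-16,"tz":0,"turn":-0.6},{"tx":140,"ty":-24,"tz":0,"turn":-0.8},{"tx":185,"ty":-32,"tz":0,"turn":-1},{"tx":225,"ty":-39,"tz":0,"turn":-1}]' ; python3 -c "
from h import *
togo((.513,.2525,.295),-1)"
```

```text
time: 5.98
position: [0.5383, -0.0602, 0.2956]
tool_rot: [-2.328, -2.109, 0.0]
ft_force: [0.8, -0.2, -3.8]
grip_width: 0.153
grip_force: 45.0
time: 6.6
position: [0.5214, 0.1677, 0.2958]
tool_rot: [2.233, 2.209, -0.0]
ft_force: [0.4, -0.0, -4.1]
grip_width: 0.156
grip_force: 45.0
tool y yaw -0.6 pos [0.5214 0.1677 0.2958] tx,ty,tz [84.7 -9.4  0.8] turn 0.07 tilt [ 0. -0. -1.]
```

```bash
python3 -m crank '[{"tx":30,"ty":-4,"tz":0,"turn":0},{"tx":55,"ty":-7,"tz":0,"turn":0},{"tx":75,"ty":-9,"tz":0,"turn":0},{"tx":85,"ty":-9,"tz":0,"turn":0},{"tx":85,"ty":-9,"tz":0,"turn":0}]'
python3 - <<'E'
from h import *
W,p=cloud("wrist"); 
P=near(W,(.513,.255),.13,.225,.28);print("rim",*rect(P), np.percentile(P[:,2],[5,50,95]).round(4))
W,p=cloud("top"); cv2.imwrite("pics/t3.png",p[:,:,::-1])
for c in("top","scene"):
  for q in("mat","caddy","caddy_handle"): print(c,q,[(np.round(e["xyz"],3).tolist(),round(e["confidence"],2)) for e in ctrl.mark_of(c,q)[:2]])
togo((.513,.2525,.135),-1)
E
```

```text
time: 7.22
position: [0.5145, 0.2503, 0.2957]
tool_rot: [-2.235, -2.208, 0.001]
ft_force: [0.1, 0.4, -4.2]
grip_width: 0.157
grip_force: 45.0
rim [514.  259.7] [ 89.3 205.5] 89.5 [0.23   0.2458 0.2555]
top mat [([0.513, 0.254, -0.004], 0.96)]
top caddy [([0.513, 0.252, 0.164], 0.94), ([0.515, 0.251, 0.289], 0.57)]
top caddy_handle [([0.515, 0.253, 0.29], 0.77), ([0.539, -0.001, 0.002], 0.47)]
scene mat [([0.513, 0.256, 0.002], 0.82)]
scene caddy []
scene caddy_handle [([0.555, -0.251, -0.002], 0.23)]
tool y yaw -0.9 pos [0.5155 0.2487 0.2958] tx,ty,tz [  3.8  -2.6 160.8] turn 0.02 tilt [ 0. -0. -1.]
```

View pics/t3.png

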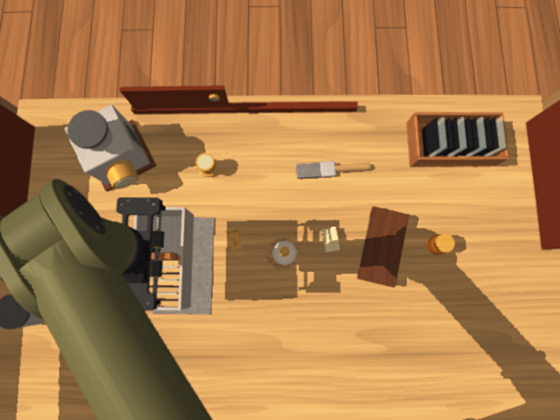

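The top view shows the caddy held over the mat at about (165,258) px, aligned with it and apparently offset only by its height. Positions agree to within 5 mm. I'll lower it, slowly at the end.

```bash
python3 -m crank '[{"tx":1,"ty":-1,"tz":20,"turn":0},{"tx":2,"ty":-2,"tz":55,"turn":0},{"tx":3,"ty":-2,"tz":90,"turn":0},{"tx":3,"ty":-2,"tz":120,"turn":0},{"tx":3,"ty":-2,"tz":138,"turn":0}]' && python3 -m crank '[{"tx":0,"ty":0,"tz":6,"turn":0},{"tx":0,"ty":0,"tz":10,"turn":0},{"tx":0,"ty":0,"tz":14,"turn":0},{"tx":0,"ty":0,"tz":17,"turn":0},{"tx":0,"ty":0,"tz":18,"turn":0}]' ; python3 -c "
from h import *
togo((.513,.2525,.135),-1)"
```

```text
time: 8.25
position: [0.5129, 0.2516, 0.1562]
tool_rot: [-2.237, -2.204, 0.003]
ft_force: [0.5, -0.0, -3.9]
grip_width: 0.156
grip_force: 45.0
time: 8.88
position: [0.5134, 0.2524, 0.1399]
tool_rot: [2.237, 2.205, 0.0]
ft_force: [-0.1, 0.3, -5.0]
grip_width: 0.159
grip_force: 45.0
tool y yaw -0.8 pos [0.5134 0.2524 0.1399] tx,ty,tz [ 0.1 -0.4  4.9] turn 0.04 tilt [ 0. -0. -1.]
```

```bash
python3 -m crank '[{"tx":0,"ty":0,"tz":1,"turn":0},{"tx":0,"ty":0,"tz":2,"turn":0},{"tx":0,"ty":0,"tz":3,"turn":0},{"tx":0,"ty":0,"tz":4,"turn":0},{"tx":0,"ty":0,"tz":4.5,"turn":0}]' && python3 -m crank '[{"tx":0,"ty":0,"tz":0.5,"turn":0},{"tx":0,"ty":0,"tz":0.5,"turn":0}]'
```

```text
time: 9.5
position: [0.5135, 0.2524, 0.1353]
tool_rot: [2.237, 2.205, 0.0]
ft_force: [0.5, -1.4, -2.9]
grip_width: 0.159
grip_force: 45.0
time: 9.75
position: [0.5136, 0.2524, 0.1353]
tool_rot: [2.237, 2.205, 0.0]
ft_force: [0.5, -1.4, -0.7]
grip_width: 0.151
grip_force: 45.0
```

```bash
python3 -m crank '[{"tx":0,"ty":0,"tz":0.5,"turn":0},{"tx":0,"ty":0,"tz":0.5,"turn":0}]' - 10 && python3 -m crank '[{"tx":0,"ty":0,"tz":0,"turn":0},{"tx":0,"ty":0,"tz":0,"turn":0},{"tx":0,"ty":0,"tz":0,"turn":0},{"tx":0,"ty":0,"tz":0,"turn":0}]' 36 && python3 -m crank '[{"tx":0,"ty":0,"tz":-15,"turn":0},{"tx":0,"ty":0,"tz":-45,"turn":0},{"tx":0,"ty":0,"tz":-85,"turn":0},{"tx":0,"ty":0,"tz":-120,"turn":0},{"tx":0,"ty":0,"tz":-120,"turn":0}]'
python3 - <<'E'
from h import *
W,p=cloud("wrist"); 
for n,a,b in(("handle",.133,.155),("rim",.086,.1)):
    P=near(W,(.513,.255),.13,a,b);print(n,len(P),*rect(P),np.percentile(P[:,2],[5,50,95]).round(4))
togo((.5385,-.0045,.255),90)
E
```

```text
time: 10.0
position: [0.5136, 0.2524, 0.1352]
tool_rot: [2.236, 2.205, 0.0]
ft_force: [-2.1, -2.2, 5.9]
grip_width: 0.158
grip_force: 10.0
time: 10.5
position: [0.5133, 0.2524, 0.1342]
tool_rot: [-2.237, -2.206, 0.0]
ft_force: [0.5, -0.2, -0.6]
grip_width: 0.403
grip_force: 0.0
time: 11.12
position: [0.5148, 0.2538, 0.2585]
tool_rot: [2.235, 2.204, 0.01]
ft_force: [-0.2, -0.2, -0.4]
grip_width: 0.412
grip_force: 0.0
handle 2037 [512.5 254.9] [99.1 13.5] 89.3 [0.1423 0.145  0.1463]
rim 6862 [513.1 254.2] [103.4 205.2] 89.1 [0.0871 0.0928 0.0953]
tool y yaw -0.8 pos [0.514  0.253  0.2564] tx,ty,tz [-257.2   28.1    1.2] turn 17.84 tilt [ 0.003  0.001 -1.   ]
```

```bash
python3 -m crank '[{"tx":-50,"ty":5,"tz":0,"turn":-2},{"tx":-105,"ty":11,"tz":0,"turn":-4},{"tx":-160,"ty":17,"tz":0,"turn":-6},{"tx":-200,"ty":22,"tz":0,"turn":-8},{"tx":-235,"ty":26,"tz":0,"turn":-10}]' 60 && python3 -m crank '[{"tx":-17,"ty":-14,"tz":0,"turn":-2},{"tx":-17,"ty":-14,"tz":0,"turn":-4},{"tx":-17,"ty":-14,"tz":0,"turn":-6},{"tx":-17,"ty":-14,"tz":0,"turn":-8},{"tx":-17,"ty":-14,"tz":0,"turn":-8}]'
python3 - <<'E'
from h import *
W,p=cloud("wrist"); cv2.imwrite("pics/w4.png",p[:,:,::-1])
for n,a,b in(("neck",.085,.125),("top",.114,.125),("belly",.02,.075)):
    P=near(W,(.539,-.004),.04,a,b)
    if len(P)>4: print(n,len(P),np.median(P,0).round(4),*rect(P),P[:,2].max().round(4))
print([(np.round(e["xyz"],4).tolist(),round(e["confidence"],2)) for e in ctrl.mark_of("wrist","fount_neck")[:2]])
togo((.539,-.0045,.255),89.2); print(np.round(ctrl.get_state()["joint_positions"],2))
E
```

```text
time: 11.8
position: [0.5353, 0.0144, 0.2534]
tool_rot: [-1.096, -2.943, 0.002]
ft_force: [-0.0, -0.6, 0.1]
grip_width: 0.687
grip_force: 0.0
time: 12.42
position: [0.539, -0.0048, 0.2535]
tool_rot: [-0.032, -3.14, -0.0]
ft_force: [-0.0, -0.0, 0.5]
grip_width: 0.688
grip_force: 0.0
neck 571 [ 0.534  -0.0058  0.1179] [537.3  -5.7] [19.5 19.1] 22.8 0.1202
top 414 [ 0.5369 -0.0059  0.1183] [537.4  -5.7] [19.4 19.1] 22.7 0.1202
belly 1856 [ 0.5254 -0.0056  0.0602] [535.   -6.2] [60.5 56.2] 89.9 0.0748
[([0.5377, -0.0023, 0.1019], 0.73)]
tool y yaw 88.7 pos [ 0.5392 -0.0048  0.2538] tx,ty,tz [ 0.2  0.3 -1.2] turn -0.09 tilt [-0.001  0.    -1.   ]
[ 0.78  0.16 -0.9   1.68  0.13  1.36  1.41]
```

View pics/w4.png

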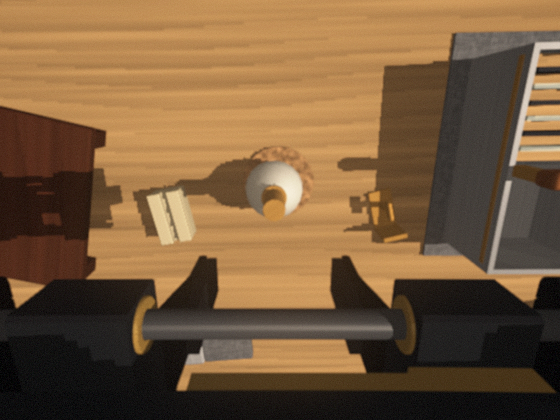

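The wrist view shows the fount upright at (275,195) px with its neck top at (275,207), centred in column between the fingers. The block and bracket are well clear to either side. I'll lower and grip the neck.

```bash
python3 -m crank '[{"tx":0.5,"ty":0,"tz":50,"turn":0},{"tx":0.5,"ty":0,"tz":100,"turn":0},{"tx":0.5,"ty":0,"tz":135,"turn":0},{"tx":0.5,"ty":0,"tz":151,"turn":0},{"tx":0.5,"ty":0,"tz":151,"turn":0}]' 50 && python3 -m crank '[{"tx":0,"ty":0,"tz":0,"turn":0},{"tx":0,"ty":0,"tz":0,"turn":0},{"tx":0,"ty":0,"tz":0,"turn":0},{"tx":0,"ty":0,"tz":0,"turn":0},{"tx":0,"ty":0,"tz":0,"turn":0}]' 10 12; python3 -c "
from h import *
togo((.5638,.2538,.255),89.2)"
```

```text
time: 13.15
position: [0.5387, -0.0046, 0.1028]
tool_rot: [-0.03, -3.14, -0.001]
ft_force: [0.3, 0.1, 0.9]
grip_width: 0.571
grip_force: 0.0
time: 13.78
position: [0.5394, -0.0049, 0.1038]
tool_rot: [0.03, 3.141, -0.001]
ft_force: [-0.5, -0.5, 2.6]
grip_width: 0.226
grip_force: 12.0
tool y yaw 88.9 pos [ 0.5394 -0.0049  0.1038] tx,ty,tz [ -19.6  259.  -151.3] turn -0.06 tilt [ 0.001 -0.    -1.   ]
```

```bash
python3 -m crank '[{"tx":0,"ty":0,"tz":-5,"turn":0},{"tx":0,"ty":0,"tz":-25,"turn":0},{"tx":0,"ty":0,"tz":-60,"turn":0},{"tx":0,"ty":0,"tz":-100,"turn":0},{"tx":0,"ty":0,"tz":-135,"turn":0}]' 10 15 && python3 -m crank '[{"tx":0,"ty":0,"tz":-18,"turn":0},{"tx":0,"ty":15,"tz":-22,"turn":0},{"tx":-4,"ty":50,"tz":-22,"turn":0},{"tx":-8,"ty":90,"tz":-22,"turn":0},{"tx":-12,"ty":130,"tz":-22,"turn":0}]' && python3 -m crank '[{"tx":-3,"ty":40,"tz":0,"turn":0},{"tx":-5,"ty":75,"tz":0,"turn":0},{"tx":-7,"ty":105,"tz":0,"turn":0},{"tx":-8,"ty":123,"tz":0,"turn":0},{"tx":-8,"ty":128,"tz":0,"turn":0}]'
python3 - <<'E'
from h import *
W,p=cloud("wrist"); cv2.imwrite("pics/w5.png",p[:,:,::-1])
P=near(W,(.513,.255),.13,.086,.1);print("rim",len(P),*rect(P))
print(np.round(ctrl.get_state()["joint_positions"],2))
for c in("wrist","scene"):
  ctrl.get_image(c)
  for q in("fount","fount_neck","caddy_well"): print(c,q,[(np.round(e["xyz"],4).tolist(),round(e["confidence"],2)) for e in ctrl.mark_of(c,q)[:2]])
togo((.5638,.2538,.255),89.2)
E
```

```text
time: 14.4
position: [0.5393, -0.0043, 0.241]
tool_rot: [0.028, 3.14, -0.001]
ft_force: [-0.1, -0.9, -2.0]
grip_width: 0.225
grip_force: 15.0
time: 15.02
position: [0.5525, 0.1272, 0.2589]
tool_rot: [-0.028, -3.139, -0.0]
ft_force: [0.1, -0.1, -1.6]
grip_width: 0.227
grip_force: 15.0
time: 15.65
position: [0.5622, 0.2554, 0.2588]
tool_rot: [-0.023, -3.138, -0.001]
ft_force: [0.1, -0.7, -1.7]
grip_width: 0.224
grip_force: 15.0
rim 7201 [512.5 254. ] [102.7 203.3] 89.3
[ 0.28  0.4  -0.98  1.48  0.33  1.44  0.85]
wrist fount [([0.5567, 0.2559, 0.1612], 0.71)]
wrist fount_neck [([0.5642, 0.2575, 0.2548], 0.87)]
wrist caddy_well [([0.5634, 0.2541, 0.0124], 0.62)]
scene fount [([0.5603, 0.2467, 0.1652], 0.86)]
scene fount_neck [([0.5642, 0.2557, 0.2577], 0.64)]
scene caddy_well [([0.5643, 0.2484, 0.0096], 0.82), ([0.5732, 0.1251, 0.0009], 0.62)]
tool y yaw 88.8 pos [0.5642 0.2521 0.2604] tx,ty,tz [0.5 1.7 5.4] turn -0.07 tilt [ 0. -0. -1.]
```

View pics/w5.png

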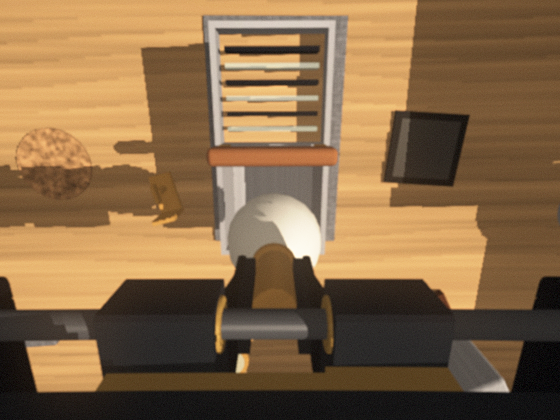

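The wrist view shows the fount held upright at (275,235) px above the well, centred between its side walls, with the handle behind it at row ~156. The clearance on each side is about 15 mm. I'll lower it.

```bash
python3 -m crank '[{"tx":0,"ty":0,"tz":12,"turn":0},{"tx":0,"ty":0,"tz":37,"turn":0},{"tx":0,"ty":0,"tz":62,"turn":0},{"tx":0,"ty":0,"tz":82,"turn":0},{"tx":0,"ty":0,"tz":100,"turn":0}]' && python3 -m crank '[{"tx":0,"ty":0,"tz":13,"turn":0},{"tx":0,"ty":0,"tz":24,"turn":0},{"tx":0,"ty":0,"tz":33,"turn":0},{"tx":0,"ty":0,"tz":40,"turn":0},{"tx":0,"ty":0,"tz":44,"turn":0}]' && python3 -m crank '[{"tx":0,"ty":0,"tz":1,"turn":0},{"tx":0,"ty":0,"tz":1.5,"turn":0},{"tx":0,"ty":0,"tz":2,"turn":0},{"tx":0,"ty":0,"tz":2,"turn":0},{"tx":0,"ty":0,"tz":2,"turn":0}]'
python3 - <<'E'
from h import *
ctrl.get_image("wrist"); togo((.5635,.2536,.1085),89.2)
ctrl.get_image("wrist"); togo((.5635,.2536,.1085),89.2)
print(ctrl.get_state()["ft_force"])
E
```

```text
time: 16.73
position: [0.5638, 0.2527, 0.159]
tool_rot: [-0.03, -3.141, 0.0]
ft_force: [1.5, -0.1, -1.3]
grip_width: 0.22
grip_force: 15.0
time: 17.35
position: [0.564, 0.2529, 0.1161]
tool_rot: [0.029, 3.141, -0.0]
ft_force: [-0.9, 0.1, -0.5]
grip_width: 0.226
grip_force: 15.0
time: 17.98
position: [0.564, 0.2529, 0.1144]
tool_rot: [0.03, 3.141, 0.0]
ft_force: [-0.7, -1.4, -1.0]
grip_width: 0.226
grip_force: 15.0
tool y yaw 88.9 pos [0.564  0.2529 0.1144] tx,ty,tz [0.5 0.7 5.9] turn -0.05 tilt [ 0. -0. -1.]
tool y yaw 88.9 pos [0.564  0.2529 0.1144] tx,ty,tz [0.5 0.7 5.9] turn -0.05 tilt [ 0. -0. -1.]
[ 1.2393637   0.48403035 -2.38969076]
```

Still about 6 mm above the floor; I'll creep down until the weight comes off.

```bash
python3 -m crank '[{"tx":0,"ty":0,"tz":1,"turn":0},{"tx":0,"ty":0,"tz":2,"turn":0},{"tx":0,"ty":0,"tz":3,"turn":0},{"tx":0,"ty":0,"tz":4,"turn":0},{"tx":0,"ty":0,"tz":4,"turn":0}]' && python3 -m crank '[{"tx":0,"ty":0,"tz":0.5,"turn":0},{"tx":0,"ty":0,"tz":1,"turn":0},{"tx":0,"ty":0,"tz":1,"turn":0}]' && python3 -m crank '[{"tx":0,"ty":0,"tz":0.5,"turn":0},{"tx":0,"ty":0,"tz":0.5,"turn":0},{"tx":0,"ty":0,"tz":0.5,"turn":0}]'
```

```text
time: 18.7
position: [0.5638, 0.2529, 0.1102]
tool_rot: [-0.029, -3.141, 0.0]
ft_force: [0.3, 0.3, -2.1]
grip_width: 0.227
grip_force: 15.0
time: 19.08
position: [0.5639, 0.2529, 0.1093]
tool_rot: [-0.029, -3.141, 0.0]
ft_force: [0.1, -0.0, -2.2]
grip_width: 0.228
grip_force: 15.0
time: 19.45
position: [0.564, 0.2529, 0.1089]
tool_rot: [0.029, 3.141, -0.0]
ft_force: [0.6, 0.8, -0.2]
grip_width: 0.224
grip_force: 15.0
```

```bash
python3 -m crank '[{"tx":0,"ty":0,"tz":0.3,"turn":0},{"tx":0,"ty":0,"tz":0.5,"turn":0},{"tx":0,"ty":0,"tz":0.5,"turn":0}]' - 8; python3 -m crank '[{"tx":0,"ty":0,"tz":0.3,"turn":0},{"tx":0,"ty":0,"tz":0.3,"turn":0}]'; python3 -m crank '[{"tx":0,"ty":0,"tz":0,"turn":0}]'
```

```text
time: 19.82
position: [0.5642, 0.253, 0.1088]
tool_rot: [0.029, 3.141, -0.0]
ft_force: [0.2, -1.2, 4.1]
grip_width: 0.227
grip_force: 8.0
time: 20.08
position: [0.5643, 0.2531, 0.1088]
tool_rot: [0.029, 3.141, -0.0]
ft_force: [-0.7, -1.0, 5.5]
grip_width: 0.227
grip_force: 8.0
time: 20.2
position: [0.5643, 0.2531, 0.1088]
tool_rot: [0.029, 3.141, -0.0]
ft_force: [-1.0, -0.7, 6.3]
grip_width: 0.222
grip_force: 8.0
```

It stands on the floor: the force has turned upward and z no longer changes. I'll open modestly, because the finger backs must stay inside the 92 mm well, and withdraw.

```bash
python3 -m crank '[{"tx":0,"ty":0,"tz":0,"turn":0},{"tx":0,"ty":0,"tz":0,"turn":0},{"tx":0,"ty":0,"tz":0,"turn":0},{"tx":0,"ty":0,"tz":0,"turn":0}]' 42 && python3 -m crank '[{"tx":0,"ty":0,"tz":-8,"turn":0},{"tx":0,"ty":0,"tz":-25,"turn":0},{"tx":0,"ty":0,"tz":-60,"turn":0},{"tx":0,"ty":0,"tz":-100,"turn":0},{"tx":0,"ty":0,"tz":-140,"turn":0}]' && python3 -m crank '[{"tx":0,"ty":-50,"tz":-20,"turn":0},{"tx":0,"ty":-110,"tz":-20,"turn":0},{"tx":0,"ty":-160,"tz":-20,"turn":0},{"tx":0,"ty":-200,"tz":-20,"turn":0},{"tx":0,"ty":-200,"tz":-20,"turn":0}]'
python3 - <<'E'
from h import *
W,p=cloud("scene"); cv2.imwrite("pics/s6.png",p[:,:,::-1])
for c in("scene","wrist","top"):
  W,p=cloud(c)
  for n,xy,rad,a,b in(("necktop",(.564,.254),.03,.116,.128),("belly",(.564,.254),.035,.03,.08),("handle",(.513,.255),.06,.135,.155)):
    P=near(W,xy,rad,a,b)
    if len(P)>4: print(c,n,len(P),*rect(P),P[:,2].max().round(4))
  for q in("fount","caddy","mat","bracket","slide","block","lens"): print(c,q,[(np.round(e["xyz"],3).tolist(),round(e["confidence"],2)) for e in ctrl.mark_of(c,q)[:1]])
E
```

```text
time: 20.7
position: [0.5639, 0.2529, 0.1078]
tool_rot: [-0.029, -3.141, 0.0]
ft_force: [0.5, 0.1, -0.1]
grip_width: 0.472
grip_force: 0.0
time: 21.32
position: [0.564, 0.2532, 0.2508]
tool_rot: [0.029, 3.14, 0.001]
ft_force: [0.9, 0.9, -0.5]
grip_width: 0.481
grip_force: 0.0
time: 21.95
position: [0.5608, 0.0484, 0.2691]
tool_rot: [0.041, 3.14, -0.004]
ft_force: [0.3, 0.5, -0.4]
grip_width: 0.481
grip_force: 0.0
scene necktop 33 [564.6 252.6] [16.7 17.9] 75.7 0.1248
scene belly 60 [567.4 249.5] [47.4 26.5] 15.2 0.0799
scene handle 128 [515.5 252.7] [99.2 16. ] 89.7 0.148
scene fount [([0.775, 0.197, 0.001], 0.22)]
scene caddy [([0.513, 0.256, 0.004], 0.91)]
scene mat [([0.572, 0.125, -0.0], 0.71)]
scene bracket [([0.572, 0.128, -0.001], 0.45)]
scene slide [([0.527, 0.429, -0.002], 0.6)]
scene block [([0.575, -0.124, -0.002], 0.96)]
scene lens [([0.772, 0.199, 0.001], 0.93)]
wrist necktop 499 [561.9 251.6] [20.2 18.9] 86.4 0.1251
wrist belly 1962 [561.4 252. ] [55.5 58.3] 89.4 0.0799
wrist handle 1866 [512.7 240.2] [73.7 14.4] 89.2 0.1472
wrist fount [([0.558, 0.252, 0.012], 0.84)]
wrist caddy [([0.513, 0.257, 0.0], 0.55)]
wrist mat []
wrist bracket [([0.572, 0.124, 0.004], 0.77)]
wrist slide [([0.514, 0.252, 0.135], 0.38)]
wrist block [([0.573, -0.125, 0.001], 0.73)]
wrist lens [([0.558, 0.255, 0.014], 0.21)]
top necktop 62 [562.8 253.9] [17.9 18.6] 26.0 0.127
top belly 371 [561.9 251.4] [57.4 57.1] 2.4 0.08
top handle 300 [513.4 256.6] [101.3  13.9] 89.6 0.1493
top fount [([0.561, 0.255, 0.009], 0.85)]
top caddy [([0.512, 0.253, 0.009], 0.83)]
top mat []
top bracket []
top slide [([0.528, 0.427, 0.002], 0.74)]
top block [([0.569, -0.124, 0.0], 0.6)]
top lens [([0.773, 0.193, -0.0], 0.47)]
```

View pics/s6.png

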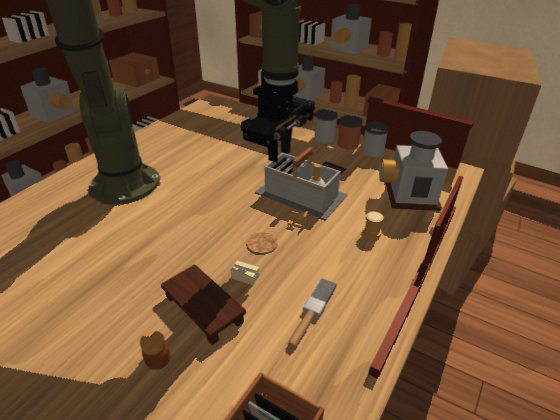

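The scene view shows the caddy flat on the mat at (302,183) px with the fount's neck upright in its well at (318,172), and the bystanders where they were. The neck top is at z ≈ 0.124 m, as expected for a fount on the well floor, and it is about 2 mm from the well's centre. I'll hand the job in.

```bash
python3 -c "
from bench import ctrl
print(ctrl.close_job())"
```

```text
the job is handed in; nothing more can be done
None
```

The caddy stands flat on the felt mat and the fount upright on the floor of its well, both within about 3 mm of centre, with the bystanders I re-checked unmoved; I handed the job in at about 22 s, and no verdict was shown.

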